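Hook a hanger arm into a slotted rack upright

ROBOT

A 6-joint arm with a two-finger parallel gripper is mounted at the origin on a cart in front of the work surface, level with it; the furniture and walls round the work are solid. World frame = base frame: x ahead of the robot, y to its left, z up, the work surface at z = 0. Lengths are in m, angles in rad, forces in N, time in s.
With the tool pointing down it reaches from about 0.35 to 0.975 m from the base axis. Payload 4.9 kg.
Tool frame: the origin (TCP) lies at the very end of the fingers, on their centre line; the grasp point (between the pads) lies manip.grip_point_offset behind it (manip.grip_point_offset is the distance from the TCP to the grasp point, in m); z points along the fingers, y is the line along which they close (so a half turn about z gives the same grasp; the last joint's range is limited). The gripper opens to 85 mm and grips with 20 to 120 N. Pads are 22 mm wide; open, the fingers measure 114 mm over their backs; the gripper's body (76 mm by 85 mm) begins 54 mm behind the grasp point. The pads swing forward as they close: fully open they stand 13 mm farther back than shut.
Start: joints at [1.23, 0.053, 1.613, -0, 1.476, -0.119], TCP at [0.137, 0.61, 0.231] pointing down, gripper open.
Joint ranges: [-3.01, 3.01], [-1.01, 2.22], [0.06, 2.58], [-1.02, 4.17], [0.09, 2.62], [-3.14, 3.14]. Speed limits (rad/s): [2.57, 2.57, 3.14, 3.14, 3.14, 3.14].

INTERFACE

Orientations are given as a unit quaternion [w, x, y, z].
In Python, from plant import manip gives the robot as it stands.
- The arm moves only by the shell command python3 -m crank 'ROWS' [OPENING]. ROWS is JSON, a list of rows, each an object of numbers: "x", "y", "z": the shift along the tool's x, y, z in cm; "turn": the turn about the tool's z in rad. In form: [{"x": .., "y": .., "z": .., "turn": ..}, ...]. A call has 1 to 5 rows; each row shifts and turns the commanded pose from where the row before left it, along the tool's axes as they then stand; what a row does not reach is not made up. A row lasts 1/10 s, in which the tool goes at most 50 mm and 8.59 degrees, less where a joint would pass 70% of its speed; a pose out of reach is approached as far as the arm can. A call with a gripper value outside its range is refused whole. OPENING is the opening in per cent of the stroke, from 0 (shut) to 100 (fully open), set as the call begins (- or left out, the last holds). The fingers move at their own pace and stop on an object; the grip force is fixed at half the most. Time passes only in rows, so rows that do not move let the fingers close. It gives the time, the measured TCP pose, the force, the opening and the grip force at its end, in the units of the state.
- manip.state(): the state, without advancing time (a new reading comes with each control period).
- manip.grab_frame(name): name is "side" or "top"; returns (picture, depth): 384x512x3 uint8, red, green, blue; 384x512 float32, m along the optical axis (not along the pixel's ray), 0 where there is no reading.
- manip.camera_model(name): a dict with "mtx" (3x3 intrinsics, pixels), "world_to_cam" (4x4, takes a point from world to camera coordinates). Camera axes: x right, y down, z forward; pixel columns grow to the right and rows downward; lengths in m; the calibration is good to about 2 mm. A picture is of the moment at which its call begins. camera_model takes no time and is no camera call.
- manip.job_done(): hands the job in; it is judged then, once.
The state is a dict: "time": time; "joint_pos": joint angles; "joint_vel": joint speeds; "joint_efforts": joint torques, N m; "tool_pos": TCP position; "tool_rot": TCP orientation; "contact_force": force on the tool from outside, world axes, zero at the start; "ft_torque": the same for the moment, N m; "gripper_width": opening from 0.0 (shut) to 1.0 (fully open); "grasp_force": force on a finger pad.
Only numpy, scipy, OpenCV 4.12 (cv2) and the standard library are available. Lean on these libraries where they do the work, as an engineer would, in place of code of your own. Each camera call takes 0.05 s, during which the arm holds its last target. There are 200 camera calls.

TASK

Pick up the loose steel hanger arm, press its two hook tabs gently into the two slots of the upright on the worktop, against the sprung catch, and then push it down until the hooks sit home and the catch springs back out above the top tab. The slotted strip may be clamped somewhat higher or lower than usual, so feel for the slots. Let go of the arm, leave it hanging there, level and locked, and do not disturb the other things.

Things in the scene. Friction and masses are not known exactly. Their poses are not given: they have to be found in the camera images.
- upright: Fixed steel rack upright. Origin on the worktop under the FRONT face of its slotted strip; z up, x horizontal into the strip (tabs are pushed in along +x), y across. Foot 12 mm thick, x -50 to 90, y +-65 mm. Cheeks behind the strip: y +-30, x 5 to 36, top z 175. Strip: plate 60 mm wide, 5 thick (x 0 to 5), open behind, with two slots one above the other at y=0, each 13 mm wide, 20 high, pitch 40.
- slot_nominal (a point): Point on the upright (not on the strip): middle of the upper slot's lower edge, front face, IF the strip is at mid height. The strip is clamped, immovable, anywhere from 16 mm below to 16 mm above that; this is not measured, feel for it. In the upright's frame, at mid height: lower slot z 97 to 117 mm, upper slot 137 to 157, strip 30 to 167; all shift together.
- seat_nominal (a point): Point on the upright: where the arm's origin comes when home, if the strip is at mid height: (-60, 0, 85) mm in the upright's frame, arm axes parallel to the upright's; up to 2 mm play in x. The tabs enter the slots while the arm's origin is 8 to 12 mm above its home height. The real home height is up to 16 mm lower or higher, with the strip.
- catch (a joint): Sprung catch in the upper slot: nose 8 mm wide, from 10 to 18 mm above the slot's lower edge, flush with the front face at 0. Value (m): pushed back along +x, 0 to 0.016. Spring 1.5 N at 0, plus 220 N/m. Tabs fully in push it back 0.012. When the arm is then pushed down to within 2 mm of home it springs out to 0 above the upper tab and locks. Let go earlier, it may push the arm out.
- hanger_arm: Loose steel hanger arm, about 0.24 kg, standing on the lower edges of its end plates. Origin: middle of its underside; z up, x along the arm towards the tabs, y across. Back plate 44 mm wide, z 0 to 70, x 55 to 60 (rear face x=60). End stop 44 mm wide, z 0 to 76, x -60 to -55. Between them a flat bar on edge: 10 mm thick, z 40 to 64. Two hook tabs behind the back plate, pitch 40.
- bar_grip (a point): Good grasp point on the arm's bar, half way up it: (8, 0, 52) mm in the arm's frame. Grasp from above across y, 10 mm thick; 47 mm to the back plate, 63 mm to the end stop.
- top_tab (a point): Centre of the rear face of the upper tab's lip, (72, 0, 52) mm in the arm's frame. Both tabs are 8 mm thick in y and reach from x=60 to 72 mm: a neck 8 mm high (x 60 to 67), then a lip 16 mm high (x 67 to 72) that hangs 8 mm below the neck. Upper tab: neck z 52 to 60, lip z 44 to 60.
- bottom_tab (a point): Centre of the rear face of the lower tab's lip, (72, 0, 12) mm in the arm's frame. Lower tab: neck z 12 to 20, lip z 4 to 20.
- spice_1: Bystander: small spice jar with red lid, 45 mm wide, 106 high; origin under its middle.
- spice_2: Bystander: second such spice jar, 45 mm wide, 106 high; origin under its middle.
- honey_jar: Bystander: honey jar with green lid, 70 mm wide, 101 high; origin under its middle.
- mug_b: Bystander: white mug, 83 x 118 mm with handle, 106 high; origin under its middle.
- matchbox: Bystander: matchbox, 37 x 56 x 15 mm, lying flat.
- peeler: Bystander: black-handled peeler, 170 x 25 x 18 mm, lying flat.
- kitchen_timer: Bystander: round red and white wind-up timer, 66 mm wide, 57 high.
Not all that is in view belongs to the job. There is more than one size of the hanger_arm; the job needs the smaller.

How it is judged:
On the way, in this order (a step that is already met when the one before it is completed fails the run):
1. the hanger arm is lifted off the worktop (height (world z) of hanger_arm above 0.03 m), for 0.2 s.
2. both tabs are in the slots, the catch pushed back (x of each of top_tab, bottom_tab in the frame of upright above 0.006 m and value of joint catch above 0.007 m), for 0.1 s.
At the end, for the whole second after the job is handed in: The arm hangs at rest on the upright: both tabs over 7 mm behind the strip's front face, arm within 8 mm of the centre line, underside 64 to 107 mm above the worktop, tilted under 0.12 rad, in line within 0.2 rad; catch out (under 2 mm pushed back) above the upper tab (x of each of top_tab, bottom_tab in the frame of upright above 0.007 m and y of hanger_arm in the frame of upright between -0.008 and 0.008 m and value of joint catch below 0.002 m and z of hanger_arm in the frame of upright between 0.064 and 0.107 m and angle between hanger_arm's own z axis and vertical below 0.12 rad and angle between the x axis of hanger_arm and the x axis of upright, either way round below 0.2 rad and linear speed of hanger_arm below 0.02 m/s and contact force between hanger_arm and the fingers below 0.1 N); the robot touches nothing.
It fails at once if the robot forces the hanger arm against the upright with more than 25 N (contact force between hanger_arm and upright above 25 N and contact force between hanger_arm and the fingers above 1 N).
It fails at once if a bystander is shifted by more than 30 mm (distance of any of spice_1, spice_2, honey_jar, mug_b, matchbox, peeler, kitchen_timer from where it was at the start of the episode above 0.03 m).
It also fails if it takes over 54 s, if anything falls off the work surface, if the arm or the gripper's body presses on something with over 40 N, if the wrist force passes 120 N, or if a joint passes its speed limit or range.

## Working session

There is one attempt and no reset: what is moved stays moved. The work goes in short steps, Python scripts to look and compute and a shell command to move; the robot and the scene stay as the last step left them, time stands still between calls to the robot, and variables do not carry over. Pictures are saved under pics/ and viewed, at most 10 in all, crops included, and the job is handed in when it is done.

```bash
mkdir -p pics; python3 - <<'E'
from plant import manip
import cv2,numpy as np
for n in("side","top"):
    p,d=manip.grab_frame(n); cv2.imwrite(f"pics/{n}0.png",cv2.resize(p[:,:,::-1],(800,600),interpolation=cv2.INTER_CUBIC)); np.savez(f"{n}0.npz",p=p,d=d)
    m=manip.camera_model(n); print(n,np.round(m["mtx"],1).tolist(),np.round(m["world_to_cam"],3).tolist())
print(manip.state(),manip.grip_point_offset)
E
```

```text
side [[408.8, 0.0, 249.1], [0.0, 408.8, 187.3], [0.0, 0.0, 1.0]] [[-0.982, -0.191, -0.009, 0.617], [-0.072, 0.413, -0.908, 0.052], [0.177, -0.891, -0.419, 1.309], [0.0, 0.0, 0.0, 1.0]]
top [[384.0, 0.0, 256.5], [0.0, 384.0, 192.9], [0.0, 0.0, 1.0]] [[0.017, -1.0, 0.002, 0.237], [-0.978, -0.017, -0.206, 0.599], [0.206, 0.001, -0.979, 1.336], [0.0, 0.0, 0.0, 1.0]]
{'time': 0.1, 'joint_pos': array([ 1.23005364e+00,  5.33338044e-02,  1.61415628e+00, -3.14070282e-05,
        1.47601517e+00, -1.19006649e-01]), 'joint_vel': array([-8.58871142e-04, -6.28193779e-04, -5.96672515e-03, -6.51418798e-04,
       -6.04031560e-05, -6.35940741e-04]), 'joint_efforts': array([-7.98488963e-05, -3.94906032e+01, -3.71361172e+01, -1.68895062e-04,
        4.01339319e-03, -2.73513265e-06]), 'tool_pos': array([0.13727297, 0.60915551, 0.23015957]), 'tool_rot': array([-2.02678067e-04,  1.10639491e-01,  9.93860145e-01, -9.34707406e-04]), 'contact_force': array([ 0.05476127, -0.43194543,  0.16416209]), 'ft_torque': array([-0.02852712,  0.01254868,  0.02427572]), 'grasp_force': 0.0, 'gripper_width': 1.002145424439062} 0.0187
```

View pics/top0.png

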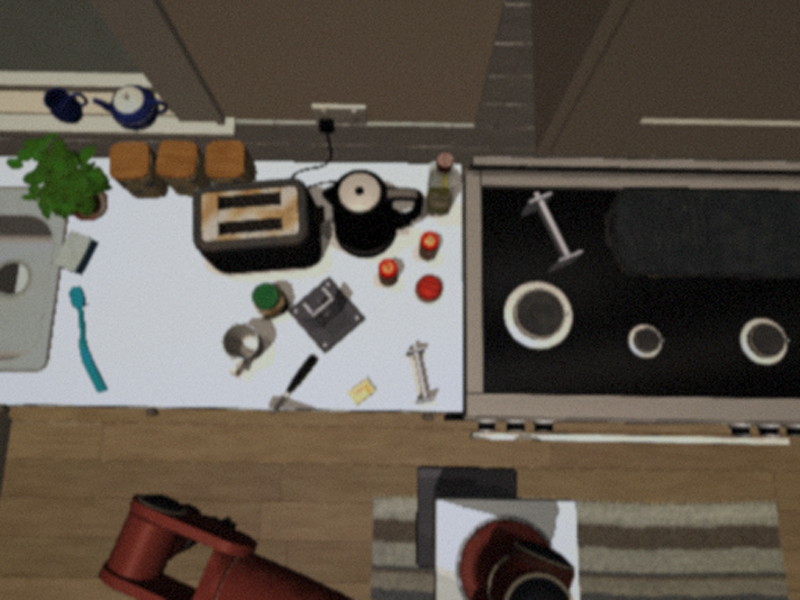

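View pics/side0.png

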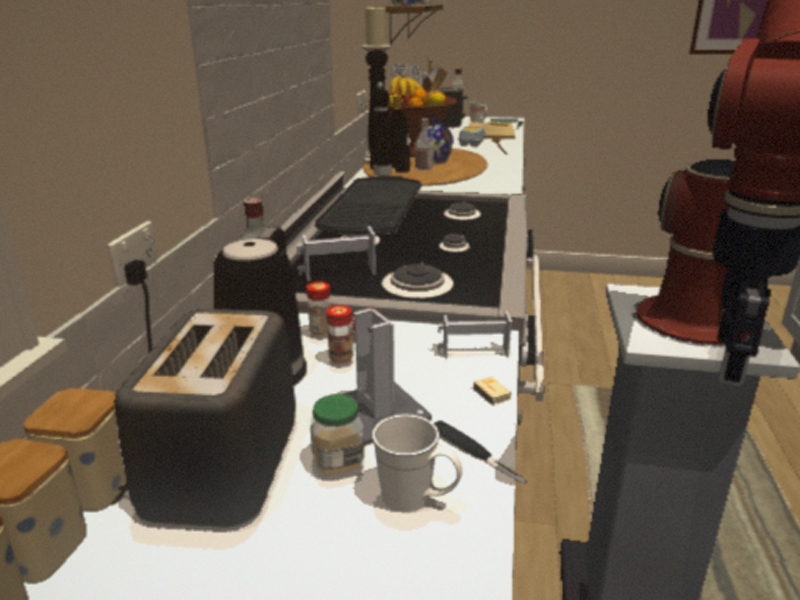

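Top view: two candidates for the hanger arm. One is on the worktop at (421,372), and a longer one is on the hob at (553,230). By the description I choose the smaller, at (421,372). The upright is at (328,313). In the side view the small arm is at (476,335) and the upright at (375,365). Next, close crops.

```bash
python3 - <<'E'
import cv2,numpy as np
t=np.load("top0.npz")["p"][:,:,::-1]; s=np.load("side0.npz")["p"][:,:,::-1]
# top crop cols 176-296, rows 170-265 
a=t[170:262,176:296]; cv2.imwrite("pics/topc.png",cv2.resize(a,None,fx=6.5,fy=6.5,interpolation=cv2.INTER_CUBIC))
b=s[190:290,216:346]; cv2.imwrite("pics/sidec.png",cv2.resize(b,None,fx=6,fy=6,interpolation=cv2.INTER_CUBIC))
E
```

```text
(no output)
```

View pics/topc.png

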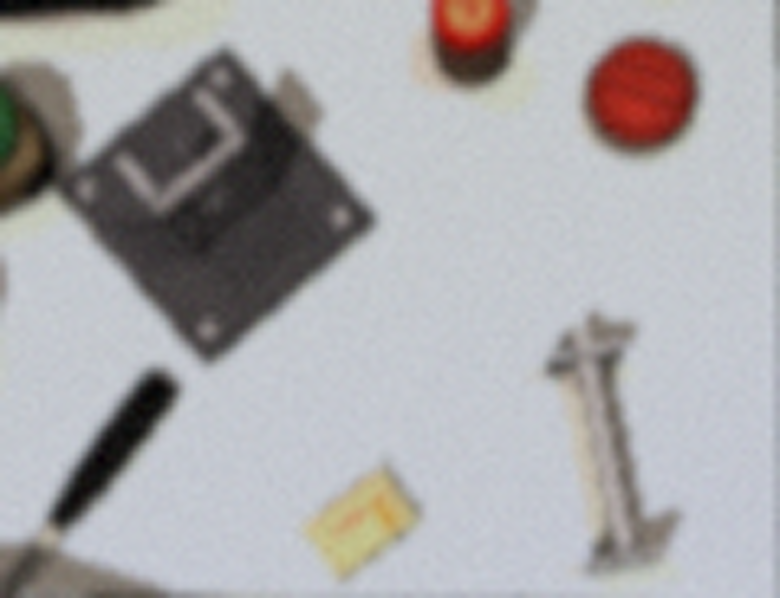

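View pics/sidec.png

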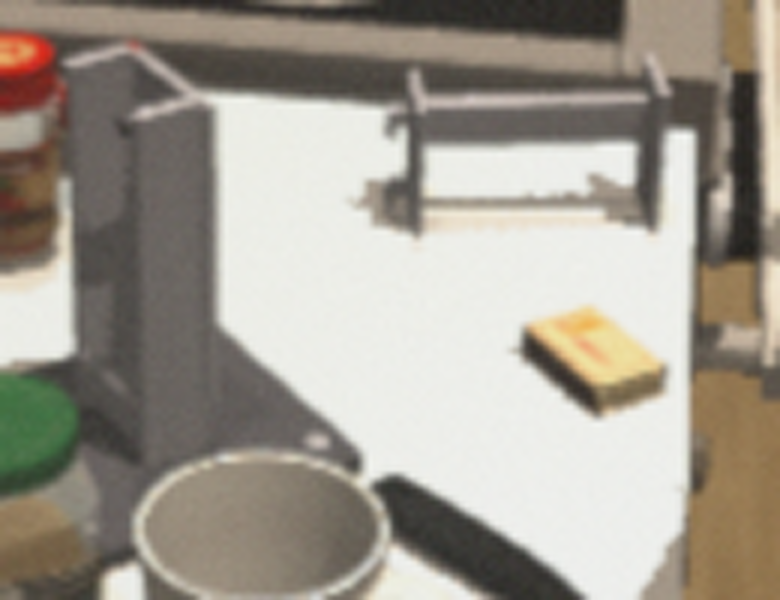

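The crops show the small arm with its tabs at the far end, topc (595,320), and the end stop near (625,560). The upright's foot corners are at (225,48), (375,220), (210,362) and (62,185), and its front faces lower right.

```bash
cat > h.py <<'E'
import numpy as np,cv2
from plant import manip
def cloud(n,d):
    m=manip.camera_model(n);K=m["mtx"];T=np.linalg.inv(m["world_to_cam"])
    v,u=np.mgrid[:384,:512]
    P=np.stack([(u-K[0,2])/K[0,0]*d,(v-K[1,2])/K[1,1]*d,d],-1)
    W=P@T[:3,:3].T+T[:3,3]; W[d==0]=np.nan; return W
def ray(n,u,v,z):
    m=manip.camera_model(n);K=m["mtx"];T=np.linalg.inv(m["world_to_cam"])
    r=T[:3,:3]@np.array([(u-K[0,2])/K[0,0],(v-K[1,2])/K[1,1],1]);c=T[:3,3]
    return c+r*(z-c[2])/r[2]
def proj(n,P):
    m=manip.camera_model(n);K=m["mtx"];T=np.array(m["world_to_cam"]);P=np.atleast_2d(P)
    q=(P@T[:3,:3].T+T[:3,3])@np.array(K).T; return q[:,:2]/q[:,2:]
E
python3 - <<'E'
from h import *
np.set_printoptions(precision=4,suppress=True)
c=lambda u,v,z:ray("top",176+(u+.5)/6.5-.5,170+(v+.5)/6.5-.5,z)
F=[c(*p,.012) for p in [(225,48),(375,220),(210,362),(62,185)]]
F=np.array(F);print("foot",F)
print("edges",[np.linalg.norm(F[i]-F[i-3]) for i in range(4)])
ctr=F.mean(0); xd=(F[0]+F[3]-F[1]-F[2]);a=np.arctan2(xd[1],xd[0]); yd=(F[3]+F[2]-F[0]-F[1]); a2=np.arctan2(yd[1],yd[0])-np.pi/2
print("yaw",a,a2,"origin",ctr[:2]-.02*np.array([np.cos(a),np.sin(a)]))
W=cloud("top",np.load("top0.npz")["d"])
print("table z",np.nanmedian(W[240:255,190:210,2]))
C=W[170:262,176:296]; A=C[40:92,80:105]
for lo,hi in((.04,.09),(.055,.085)):
    m=(A[...,2]>lo)&(A[...,2]<hi); p=A[m]; print(m.sum(),p.mean(0),p.min(0),p.max(0)); 
    mu=p[:,:2].mean(0);w,V=np.linalg.eigh(np.cov((p[:,:2]-mu).T));d=V[:,1]*np.sign(V[0,1]);t=(p[:,:2]-mu)@d;print("yaw",np.arctan2(d[1],d[0]),"mid",mu+d*(t.min()+t.max())/2,"len",np.ptp(t))
U=C[5:60,8:60]; m=(U[...,2]>.13)&(U[...,2]<.2);p=U[m];print("upr",m.sum(),p.mean(0),p[:,2].max(),np.percentile(p[:,2],[10,50,90]))
print("by colour clicks: bar top near back plate",c(588,345,.064),c(622,545,.064))
S=cloud("side",np.load("side0.npz")["d"]); print("side table",np.nanmedian(S[250:280,320:330,2]))
E
```

```text
foot [[0.664  0.4247 0.012 ]
 [0.5633 0.3339 0.012 ]
 [0.4794 0.4255 0.012 ]
 [0.5807 0.5155 0.012 ]]
edges [np.float64(0.13558503664855429), np.float64(0.12419796178188651), np.float64(0.1354746969813796), np.float64(0.12324949712700044)]
yaw 0.7301396522725329 0.7417523862102269 origin [0.5569 0.4116]
table z -0.006969584446282484
148 [0.4321 0.2023 0.0574] [0.3657 0.1684 0.0404] [0.4968 0.233  0.0709]
yaw 0.2102958100423602 mid [0.4333 0.2025] len 0.13065706849331704
100 [0.4306 0.2015 0.0606] [0.3681 0.1684 0.0551] [0.4966 0.233  0.0709]
yaw 0.2129535473798667 mid [0.4334 0.2022] len 0.13056284496648912
upr 116 [0.5667 0.4205 0.1575] 0.171779499299342 [0.1408 0.1615 0.1686]
by colour clicks: bar top near back plate [0.4861 0.2114 0.064 ] [0.3776 0.1917 0.064 ]
side table -0.007923515260457925
```

```bash
python3 - <<'E'
from h import *
from scipy.optimize import least_squares
np.set_printoptions(precision=4,suppress=True)
ct=lambda u,v:(176+(u+.5)/6.5-.5,170+(v+.5)/6.5-.5)
cs=lambda u,v:(216+(u+.5)/6-.5,190+(v+.5)/6-.5)
def place(q,L):
    L=np.array(L,float)/1e3;c,s=np.cos(q[2]),np.sin(q[2])
    return np.c_[q[0]+c*L[:,0]-s*L[:,1],q[1]+s*L[:,0]+c*L[:,1],L[:,2]]
def fit(sets,q0):
    f=lambda q:np.concatenate([(proj(n,place(q,L))-np.array(p)).ravel() for n,L,p in sets])
    r=least_squares(f,q0);return r.x,r.fun
foot=("top",[(90,-65,12),(-50,-65,12),(-50,65,12),(90,65,12)],[ct(*p) for p in[(225,48),(375,220),(210,362),(62,185)]])
chk=("top",[(36,30,175),(36,-30,175)],[ct(*p) for p in[(125,155),(203,90)]])
sd=("side",[(36,30,175),(36,-30,175),(5,30,175)],[cs(*p) for p in[(133,113),(65,64),(213,102)]])
for s in([foot],[chk],[foot,chk],[sd],[foot,chk,sd]): print("up",*fit(s,[.557,.412,.735]))
at=("top",[(60,0,70),(-60,0,76)],[ct(*p) for p in[(590,335),(627,563)]])
as_=("side",[(57.5,22,0),(-57.5,22,0)],[cs(*p) for p in[(417,234),(653,230)]])
for s in([at],[as_],[at,as_]): print("arm",*fit(s,[.43,.2,.2]))
q=fit([foot,chk,sd],[.557,.412,.735])[0]
# model overlay of upright for strip shifts
t=np.load("top0.npz")["p"][:,:,::-1]; s_=np.load("side0.npz")["p"][:,:,::-1]
def ov(n,im,o,f):
    im=cv2.resize(im,None,fx=f,fy=f,interpolation=cv2.INTER_CUBIC)
    for col,L in(((0,255,0),[(5,30,175),(36,30,175)]),((0,255,0),[(5,-30,175),(36,-30,175)]),((0,0,255),[(0,-30,151),(0,30,151)]),((255,0,0),[(0,-30,167),(0,30,167)]),((0,255,255),[(0,-30,183),(0,30,183)])):
        uv=(proj(n,place(q,L))-o+.5)*f-.5; cv2.line(im,*[tuple(int(round(x)) for x in p) for p in uv],col,1)
    return im
A=ov("top",t[170:215,180:240],(180,170),8)[:360]; B=ov("side",s_[190:250,216:266],(216,190),8)
B=B[:360]; cv2.imwrite("pics/ov.png",np.hstack([A[:,:400],B]))
E
```

```text
up [0.5571 0.4115 0.7353] [ 0.31   -0.8844  1.1138 -0.0778 -0.2048  0.798  -1.2143  0.0864]
up [0.5564 0.4095 0.7401] [-0.8997  0.7798  0.9057 -0.7967]
up [0.5568 0.4108 0.7349] [ 0.5052 -0.8027  1.3017  0.0159 -0.0247  0.8836 -1.0265  0.16   -1.2639
  0.5936  0.601  -0.9138]
up [0.5507 0.431  0.7023] [ 0.6091  1.1792 -0.0351 -1.0351 -0.5845 -0.2193]
up [0.5554 0.4148 0.7289] [-0.3852 -0.4724  0.2289  0.5031 -1.2543  1.2221 -2.0649  0.3424 -2.4698
  0.9093 -0.5256 -0.522   0.6277 -2.2194 -0.4318 -3.9563 -0.9392 -3.6568]
arm [0.429  0.2    0.1697] [ 0.1131  0.7402 -0.1108 -0.7107]
arm [0.4251 0.2114 0.2178] [-0.2649  0.0544  0.2649 -0.1008]
arm [0.4265 0.2031 0.1897] [-1.0947  1.4935 -0.6666 -0.0388 -0.6708 -1.7205 -0.2488 -1.3018]
```

View pics/ov.png

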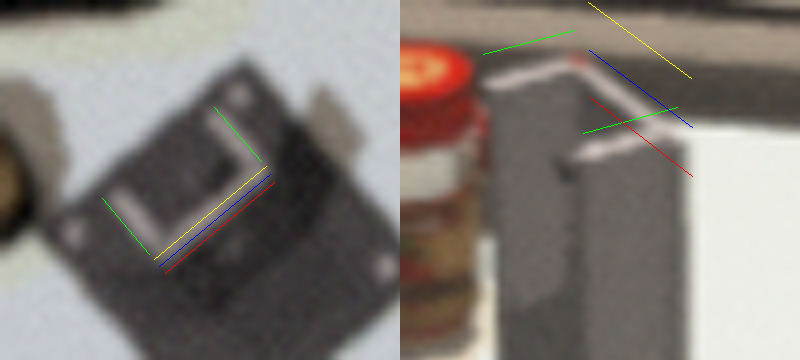

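```bash
python3 - <<'E'
from h import *
from scipy.optimize import least_squares
np.set_printoptions(precision=4,suppress=True)
ct=lambda u,v:(176+(u+.5)/6.5-.5,170+(v+.5)/6.5-.5)
cs=lambda u,v:(216+(u+.5)/6-.5,190+(v+.5)/6-.5)
def place(q,L):
    L=np.array(L,float)/1e3;c,s=np.cos(q[2]),np.sin(q[2])
    return np.c_[q[0]+c*L[:,0]-s*L[:,1],q[1]+s*L[:,0]+c*L[:,1],L[:,2]+q[3]]
def fit(sets,q0):
    f=lambda q:np.concatenate([(proj(n,place(q,L))-np.array(p)).ravel() for n,L,p in sets])
    r=least_squares(f,q0);return r.x,r.fun
foot=("top",[(90,-65,12),(-50,-65,12),(-50,65,12),(90,65,12)],[ct(*p) for p in[(225,48),(375,220),(210,362),(62,185)]])
chk=("top",[(36,30,175),(36,-30,175)],[ct(*p) for p in[(125,155),(203,90)]])
sd=("side",[(36,30,175),(36,-30,175),(5,30,175)],[cs(*p) for p in[(133,113),(65,64),(213,102)]])
q,r=fit([foot,chk,sd],[.557,.412,.735,0]);print("up",q,r)
at=("top",[(60,0,70),(-60,0,76)],[ct(*p) for p in[(590,335),(627,563)]])
as_=("side",[(57.5,22,0),(-57.5,22,0)],[cs(*p) for p in[(417,234),(653,230)]])
print("arm",*fit([at,as_],[.43,.2,.2,0]))
# gripper check
print("tcp px side",proj("side",manip.state()["tool_pos"]))
p=np.load("side0.npz")["p"][:,:,::-1][150:250,420:512]; z=cv2.resize(p,None,fx=6,fy=6,interpolation=cv2.INTER_CUBIC); cv2.imwrite("pics/grip.png",z)
E
```

```text
up [ 0.5571  0.4118  0.7345 -0.01  ] [ 0.5486 -0.2448  1.1716  0.4084  0.0162  1.1138 -0.8129  0.5647 -1.0978
  1.0893  0.6664 -0.3285  0.3527  1.025  -0.7295 -0.7629 -1.3366 -0.4667]
arm [ 0.4269  0.1999  0.1913 -0.0065] [-0.2707  1.6355  0.2004 -0.0642 -0.7336 -0.3232 -0.5082  0.0653]
tcp px side [[463.5299 237.0401]]
```

View pics/grip.png

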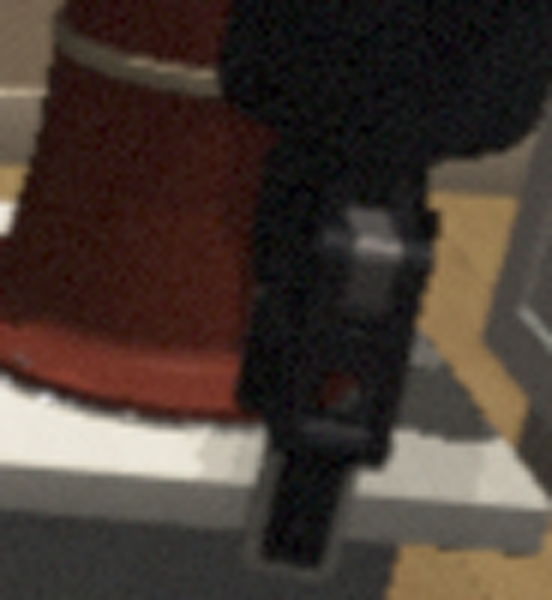

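The gripper's near finger tip is at about crop (295,560), which fits the calibration within 3 px. The arm is at about (0.428, 0.200) with yaw 0.195, and the upright at (0.557, 0.412) with yaw 0.735. Moving above the arm.

```bash
cat >> h.py <<'E'
def rel(x,y,z,yaw):
    "tool-axis shift in cm and turn to the TCP target; yaw = world yaw of tool -x (arm +x)"
    from scipy.spatial.transform import Rotation as R
    s=manip.state();q=s["tool_rot"];M=R.from_quat([*q[1:],q[0]]).as_matrix()
    d=M.T@(np.array([x,y,z])-s["tool_pos"])*100
    a=np.arctan2(-M[1,0],-M[0,0]);t=-((yaw-a+np.pi)%(2*np.pi)-np.pi)
    print("shift cm",d.round(2),"turn",round(t,3),"now",s["tool_pos"].round(4),"yaw",round(a,4),"F",s["contact_force"].round(2),"tilt",M[:2,2].round(4),"t",round(s["time"],2),"grip",s["gripper_width"].round(3),s["grasp_force"].round(1))
E
python3 -m crank '[{"x":-3.5,"y":-3},{"x":-3.5,"y":-3},{"x":-3.5,"y":-3},{"x":-3.5,"y":-3},{"x":-3.5,"y":-3}]' 50
python3 -m crank '[{"x":-3.5,"y":-3},{"x":-3.5,"y":-3},{"x":-3.5,"y":-3},{"x":-3.5,"y":-3},{"x":-3.5,"y":-3}]'
python3 -m crank '[{"turn":-0.14},{"turn":-0.14},{"turn":-0.14},{},{}]'
python3 -c "
from h import *
rel(.4355,.2015,.13,.195)"
```

```text
schema error: expected keys x, y, z, turn
schema error: expected keys x, y, z, turn
schema error: expected keys x, y, z, turn
Traceback (most recent call last):
  File "h.py", line 21, in rel
    print("shift cm",d.round(2),"turn",round(t,3),"now",s["tool_pos"].round(4),"yaw",round(a,4),"F",s["contact_force"].round(2),"tilt",M[:2,2].round(4),"t",round(s["time"],2),"grip",s["gripper_width"].round(3),s["grasp_force"].round(1))
                                                                                                                                                                                      ^^^^^^^^^^^^^^^^^^^^^^^^
AttributeError: 'float' object has no attribute 'round'
```

All four keys are needed in every row.

```bash
sed -i 's/s\["gripper_width"\].round(3),s\["grasp_force"\].round(1)/s["gripper_width"],s["grasp_force"]/' h.py
python3 -m crank '[{"x":-3.5,"y":-3,"z":0,"turn":0},{"x":-3.5,"y":-3,"z":0,"turn":0},{"x":-3.5,"y":-3,"z":0,"turn":0},{"x":-3.5,"y":-3,"z":0,"turn":0},{"x":-3.5,"y":-3,"z":0,"turn":0}]' 50
python3 -m crank '[{"x":-3.5,"y":-3,"z":0,"turn":0},{"x":-3.5,"y":-3,"z":0,"turn":0},{"x":-3.5,"y":-3,"z":0,"turn":0},{"x":-3.5,"y":-3,"z":0,"turn":0},{"x":-3.5,"y":-3,"z":0,"turn":0}]'
python3 -m crank '[{"x":0,"y":0,"z":0,"turn":-0.14},{"x":0,"y":0,"z":0,"turn":-0.14},{"x":0,"y":0,"z":0,"turn":-0.14},{"x":0,"y":0,"z":0,"turn":0},{"x":0,"y":0,"z":0,"turn":0}]'
python3 -c "
from h import *
rel(.4355,.2015,.13,.195)"
```

```text
time: 0.6
tool_pos: [0.2757, 0.4231, 0.2308]
tool_rot: [-0.0, 0.11, 0.994, -0.0]
contact_force: [0.7, 0.1, 0.2]
gripper_width: 0.497
grasp_force: 0.0
time: 1.1
tool_pos: [0.4134, 0.2383, 0.231]
tool_rot: [-0.0, 0.111, 0.994, 0.0]
contact_force: [0.0, 1.1, 0.1]
gripper_width: 0.499
grasp_force: 0.0
time: 1.6
tool_pos: [0.4127, 0.24, 0.2309]
tool_rot: [-0.0, -0.098, 0.995, -0.0]
contact_force: [-1.0, 0.5, -0.4]
gripper_width: 0.498
grasp_force: 0.0
shift cm [-1.5  -4.22 10.09] turn 0.0 now [0.4127 0.24   0.2309] yaw 0.1954 F [-1.04  0.47 -0.44] tilt [-0.0006 -0.0002] t 1.6 grip 0.4975438822195694 0.0
```

```bash

python3 -m crank '[{"x":-0.8,"y":-2.1,"z":2,"turn":0},{"x":-0.7,"y":-2.1,"z":2,"turn":0},{"x":0,"y":0,"z":3,"turn":0},{"x":0,"y":0,"z":3,"turn":0},{"x":0,"y":0,"z":0,"turn":0}]'
python3 -m crank '[{"x":0,"y":0,"z":2.5,"turn":0},{"x":0,"y":0,"z":2.5,"turn":0},{"x":0,"y":0,"z":2.5,"turn":0},{"x":0,"y":0,"z":0,"turn":0}]'
python3 - <<'E'
from h import *
rel(.4355,.2015,.030,.195)
o=[]
for n,(r,c) in (("top",(200,225)),("side",(170,250))):
    p,d=manip.grab_frame(n); o.append(cv2.resize(p[r:r+75,c:c+80,::-1],(400,375),interpolation=cv2.INTER_CUBIC))
cv2.imwrite("pics/pre.png",np.hstack(o))
E
```

```text
time: 2.1
tool_pos: [0.4324, 0.2008, 0.1264]
tool_rot: [-0.005, -0.098, 0.995, -0.001]
contact_force: [-1.0, -0.2, -1.2]
gripper_width: 0.498
grasp_force: 0.0
time: 2.5
tool_pos: [0.4338, 0.2015, 0.0543]
tool_rot: [-0.003, -0.099, 0.995, -0.001]
contact_force: [-0.5, -0.6, -0.5]
gripper_width: 0.501
grasp_force: 0.0
shift cm [-0.18 -0.03  2.42] turn 0.003 now [0.4338 0.2015 0.0543] yaw 0.1975 F [-0.49 -0.59 -0.46] tilt [-0.0054 -0.0016] t 2.5 grip 0.5005524752965785 0.0
```

View pics/pre.png

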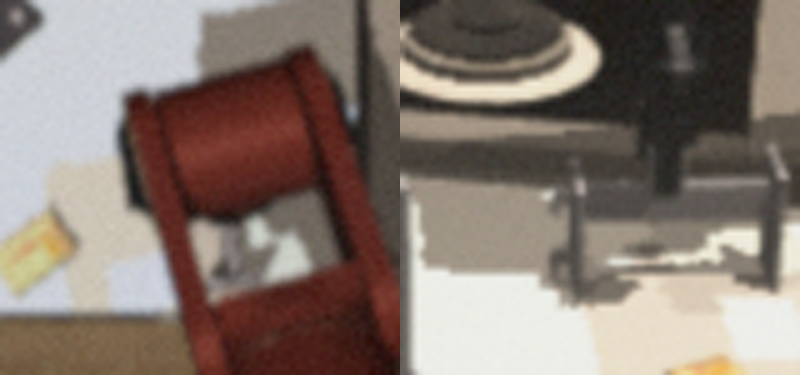

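The fingers straddle the bar at side-crop (667,195), between the plates at 575 and 780, as intended. Going down and closing.

```bash

python3 -m crank '[{"x":-0.1,"y":0,"z":1.2,"turn":0},{"x":0,"y":0,"z":1.2,"turn":0},{"x":0,"y":0,"z":0,"turn":0}]'
python3 -m crank '[{"x":0,"y":0,"z":0,"turn":0},{"x":0,"y":0,"z":0,"turn":0},{"x":0,"y":0,"z":0,"turn":0},{"x":0,"y":0,"z":0,"turn":0},{"x":0,"y":0,"z":0,"turn":0}]' 0
python3 -m crank '[{"x":0,"y":0,"z":0,"turn":0},{"x":0,"y":0,"z":0,"turn":0},{"x":0,"y":0,"z":0,"turn":0}]'
python3 -c "
from h import *
rel(.4355,.2015,.15,.195);print(manip.state()['ft_torque'])"
```

```text
time: 2.9
tool_pos: [0.4357, 0.2017, 0.0308]
tool_rot: [-0.001, -0.099, 0.995, -0.0]
contact_force: [0.2, 0.1, -0.2]
gripper_width: 0.501
grasp_force: 0.0
time: 3.4
tool_pos: [0.4372, 0.2021, 0.0327]
tool_rot: [0.0, -0.099, 0.995, 0.0]
contact_force: [-0.4, -0.4, 1.6]
gripper_width: 0.099
grasp_force: 59.9
time: 3.7
tool_pos: [0.4373, 0.2021, 0.0328]
tool_rot: [0.0, -0.099, 0.995, 0.0]
contact_force: [-0.1, 1.3, 2.6]
gripper_width: 0.1
grasp_force: 60.3
shift cm [  0.18  -0.03 -11.72] turn 0.003 now [0.4373 0.2021 0.0328] yaw 0.1982 F [-0.12  1.27  2.61] tilt [0.0008 0.0003] t 3.7 grip 0.09966359865746552 60.267226696014404
[0.05016098 0.00476648 0.00303691]
```

```bash

python3 -m crank '[{"x":0,"y":0,"z":-2,"turn":0},{"x":0,"y":0,"z":-4,"turn":0},{"x":0,"y":0,"z":-4,"turn":0},{"x":0,"y":0,"z":-4,"turn":0},{"x":0,"y":0,"z":0,"turn":0}]'
python3 -m crank '[{"x":0,"y":0,"z":0,"turn":-0.134},{"x":0,"y":0,"z":0,"turn":-0.134},{"x":0,"y":0,"z":0,"turn":-0.134},{"x":0,"y":0,"z":0,"turn":-0.134},{"x":0,"y":0,"z":0,"turn":0}]'
python3 -c "
from h import *
rel(.4973,.3576,.136,.735)"
```

```text
time: 4.2
tool_pos: [0.4402, 0.2029, 0.1785]
tool_rot: [0.005, -0.099, 0.995, 0.001]
contact_force: [1.6, -1.0, -2.2]
gripper_width: 0.1
grasp_force: 59.6
time: 4.7
tool_pos: [0.4356, 0.2016, 0.1699]
tool_rot: [-0.002, -0.359, 0.933, 0.0]
contact_force: [-0.4, 0.6, -3.1]
gripper_width: 0.104
grasp_force: 59.5
shift cm [-15.04   7.44   3.35] turn -0.001 now [0.4356 0.2016 0.1699] yaw 0.7339 F [-0.37  0.58 -3.09] tilt [-0.0037 -0.0011] t 4.7 grip 0.10375456497225122 59.494999051094055
```

```bash

python3 -m crank '[{"x":-3,"y":2.5,"z":0,"turn":0},{"x":-4,"y":2.5,"z":0,"turn":0},{"x":-4,"y":2.4,"z":0,"turn":0},{"x":-3,"y":0,"z":0,"turn":0},{"x":-1,"y":0,"z":0,"turn":0}]'
python3 -m crank '[{"x":0,"y":0,"z":1.7,"turn":0},{"x":0,"y":0,"z":1.6,"turn":0},{"x":0,"y":0,"z":0,"turn":0},{"x":0,"y":0,"z":0,"turn":0}]'
python3 - <<'E'
from h import *
rel(.4973,.3576,.136,.735)
o=[]
for n,(r,c) in (("top",(160,180)),("side",(180,220))):
    p,d=manip.grab_frame(n); o.append(cv2.resize(p[r:r+75,c:c+75,::-1],(400,400),interpolation=cv2.INTER_CUBIC))
cv2.imwrite("pics/near.png",np.hstack(o))
E
```

```text
time: 5.2
tool_pos: [0.4991, 0.3592, 0.1705]
tool_rot: [-0.001, -0.358, 0.934, -0.0]
contact_force: [-0.5, -0.1, -2.8]
gripper_width: 0.105
grasp_force: 59.6
time: 5.6
tool_pos: [0.4973, 0.356, 0.1374]
tool_rot: [-0.002, -0.358, 0.934, -0.0]
contact_force: [-0.1, -0.3, -2.7]
gripper_width: 0.103
grasp_force: 59.5
shift cm [-0.11  0.12  0.14] turn -0.002 now [0.4973 0.356  0.1374] yaw 0.7329 F [-0.13 -0.35 -2.65] tilt [-0.003  -0.0017] t 5.6 grip 0.10272748038799345 59.51237618923187
```

View pics/near.png

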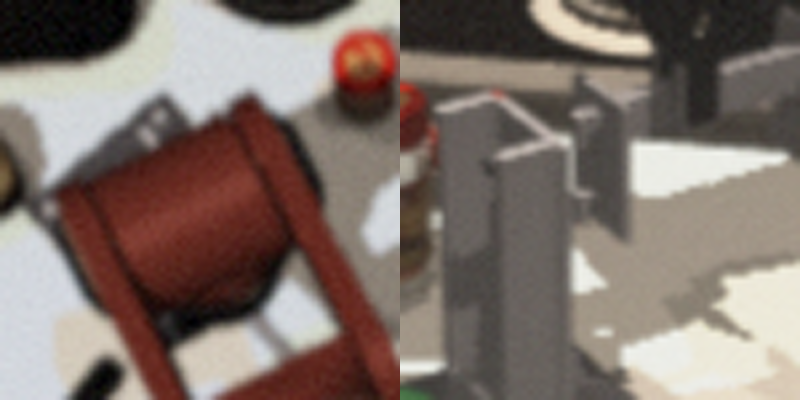

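The side crop shows the arm level with its tabs (580,110) and (583,195) facing the strip, about 20 mm short. Advancing until contact.

```bash
cat >> h.py <<'E'
def up():
    s=manip.state();c,w=np.cos(.735),np.sin(.735);p=s["tool_pos"]-[.557,.4116,0];f=s["contact_force"];R=np.array([[c,w,0],[-w,c,0],[0,0,1]])
    print("up mm",(R@p*1e3).round(1),"F",(R@f).round(1),"T",(R@s["ft_torque"]).round(2),"t",round(s["time"],2),"grip",round(s["gripper_width"],3))
E
python3 -m crank '[{"x":-0.4,"y":0.1,"z":0,"turn":0},{"x":-0.4,"y":0,"z":0,"turn":0},{"x":-0.4,"y":0,"z":0,"turn":0},{"x":0,"y":0,"z":0,"turn":0}]' >/dev/null; python3 -c "from h import *;up()"
python3 -m crank '[{"x":-0.2,"y":0,"z":0,"turn":0},{"x":0,"y":0,"z":0,"turn":0},{"x":0,"y":0,"z":0,"turn":0}]' >/dev/null; python3 -c "from h import *;up()"
python3 -m crank '[{"x":-0.2,"y":0,"z":0,"turn":0},{"x":0,"y":0,"z":0,"turn":0},{"x":0,"y":0,"z":0,"turn":0}]' >/dev/null; python3 -c "from h import *;up()"
```

```text
up mm [-6.680e+01 -1.000e-01  1.397e+02] F [ 0.3 -1.2 -2.2] T [-0.01 -0.05  0.02] t 6.1 grip 0.1
up mm [-6.560e+01 -1.000e-01  1.392e+02] F [-0.4 -0.4 -2.3] T [-0.   -0.01 -0.05] t 6.4 grip 0.102
up mm [-6.360e+01 -1.000e-01  1.393e+02] F [ 0.1  0.1 -1.9] T [ 0.04 -0.01  0.02] t 6.7 grip 0.101
```

```bash

python3 -m crank '[{"x":-0.1,"y":0,"z":0.2,"turn":0},{"x":0,"y":0,"z":0,"turn":0},{"x":0,"y":0,"z":0,"turn":0}]' >/dev/null; python3 -c "from h import *;up()"
python3 -m crank '[{"x":-0.1,"y":0,"z":0,"turn":0},{"x":0,"y":0,"z":0,"turn":0},{"x":0,"y":0,"z":0,"turn":0}]' >/dev/null; python3 -c "from h import *;up()"
python3 -m crank '[{"x":-0.1,"y":0,"z":0,"turn":0},{"x":0,"y":0,"z":0,"turn":0},{"x":0,"y":0,"z":0,"turn":0}]' >/dev/null; python3 -c "from h import *;up()"

```

```text
up mm [-62.7  -0.  137.1] F [-0.2 -0.1 -3. ] T [ 0.01  0.   -0.01] t 7.0 grip 0.104
up mm [-6.160e+01 -1.000e-01  1.374e+02] F [-0.1 -0.1 -2.3] T [-0.02 -0.09  0.  ] t 7.3 grip 0.104
up mm [-60.6  -0.  137.3] F [ 0.6  0.5 -3. ] T [ 0.04 -0.02  0.  ] t 7.6 grip 0.1
```

```bash

python3 -m crank '[{"x":-0.1,"y":0,"z":0,"turn":0},{"x":0,"y":0,"z":0,"turn":0},{"x":0,"y":0,"z":0,"turn":0}]' >/dev/null; python3 -c "from h import *;up()"
python3 -m crank '[{"x":-0.1,"y":0,"z":0,"turn":0},{"x":0,"y":0,"z":0,"turn":0},{"x":0,"y":0,"z":0,"turn":0}]' >/dev/null; python3 -c "from h import *;up()"
python3 -m crank '[{"x":-0.1,"y":0,"z":0,"turn":0},{"x":0,"y":0,"z":0,"turn":0},{"x":0,"y":0,"z":0,"turn":0}]' >/dev/null; python3 -c "from h import *;up()"

```

```text
up mm [-5.960e+01 -1.000e-01  1.373e+02] F [ 0.1  0.4 -3.3] T [ 0.   -0.03 -0.  ] t 7.9 grip 0.099
up mm [-5.860e+01 -1.000e-01  1.373e+02] F [-0.1 -0.6 -1.9] T [-0.02  0.04 -0.01] t 8.2 grip 0.105
up mm [-58.6  -0.  137.2] F [-5.1 -0.4  0. ] T [ 0.07  0.7  -0.  ] t 8.5 grip 0.104
```

```bash

python3 -m crank '[{"x":0,"y":0,"z":0.1,"turn":0},{"x":0,"y":0,"z":0,"turn":0}]' >/dev/null; python3 -c "from h import *;up()"
python3 -m crank '[{"x":0,"y":0,"z":0.1,"turn":0},{"x":0,"y":0,"z":0,"turn":0}]' >/dev/null; python3 -c "from h import *;up()"
python3 -m crank '[{"x":0,"y":0,"z":0.1,"turn":0},{"x":0,"y":0,"z":0,"turn":0}]' >/dev/null; python3 -c "from h import *;up()"
python3 -m crank '[{"x":0,"y":0,"z":0.1,"turn":0},{"x":0,"y":0,"z":0,"turn":0}]' >/dev/null; python3 -c "from h import *;up()"

```

```text
up mm [-5.850e+01 -1.000e-01  1.362e+02] F [-4.   0.6 -0. ] T [-0.03  0.73  0.06] t 8.7 grip 0.105
up mm [-5.850e+01 -1.000e-01  1.352e+02] F [-5.2 -0.1 -0.5] T [ 0.01  0.65 -0.02] t 8.9 grip 0.103
up mm [-5.840e+01 -1.000e-01  1.342e+02] F [-4.9  0.6 -0.1] T [-0.04  0.66  0.04] t 9.1 grip 0.101
up mm [-5.750e+01 -1.000e-01  1.332e+02] F [-1.7 -0.1 -2.5] T [-0.03  0.2  -0.02] t 9.3 grip 0.103
```

The force dropped and the tabs entered at z 133. That is the top of the window, so I go 1.5 mm lower and push in.

```bash

python3 -m crank '[{"x":0,"y":0,"z":0.15,"turn":0},{"x":-0.1,"y":0,"z":0,"turn":0},{"x":-0.1,"y":0,"z":0,"turn":0},{"x":0,"y":0,"z":0,"turn":0}]' >/dev/null; python3 -c "from h import *;up()"
python3 -m crank '[{"x":-0.1,"y":0,"z":0,"turn":0},{"x":-0.1,"y":0,"z":0,"turn":0},{"x":0,"y":0,"z":0,"turn":0}]' >/dev/null; python3 -c "from h import *;up()"

```

```text
up mm [-5.560e+01 -1.000e-01  1.316e+02] F [-2.8 -0.8 -2.2] T [-0.04  0.27 -0.02] t 9.7 grip 0.104
up mm [-53.7  -0.  131.7] F [-3.3  0.1 -2.6] T [ 0.06  0.35 -0.04] t 10.0 grip 0.103
```

```bash

python3 -m crank '[{"x":-0.1,"y":0,"z":0,"turn":0},{"x":-0.1,"y":0,"z":0,"turn":0},{"x":0,"y":0,"z":0,"turn":0}]' >/dev/null; python3 -c "from h import *;up()"
python3 -m crank '[{"x":-0.1,"y":0,"z":0,"turn":0},{"x":-0.1,"y":0,"z":0,"turn":0},{"x":0,"y":0,"z":0,"turn":0}]' >/dev/null; python3 -c "from h import *;up()"
python3 -m crank '[{"x":-0.1,"y":0,"z":0,"turn":0},{"x":-0.1,"y":0,"z":0,"turn":0},{"x":0,"y":0,"z":0,"turn":0}]' >/dev/null; python3 -c "from h import *;up()"

```

```text
up mm [-51.7  -0.  131.6] F [-3.8  0.4 -2.4] T [-0.    0.51  0.03] t 10.3 grip 0.101
up mm [-49.7  -0.  131.7] F [-3.4  0.5 -2.5] T [ 0.04  0.5  -0.04] t 10.6 grip 0.102
up mm [-47.7  -0.  131.7] F [-4.   0.2 -2.3] T [0.04 0.61 0.03] t 10.9 grip 0.103
```

```bash

python3 -m crank '[{"x":-0.1,"y":0,"z":0,"turn":0},{"x":0,"y":0,"z":0,"turn":0},{"x":0,"y":0,"z":0,"turn":0}]' >/dev/null; python3 -c "from h import *;up()"
python3 -m crank '[{"x":-0.1,"y":0,"z":0,"turn":0},{"x":0,"y":0,"z":0,"turn":0},{"x":0,"y":0,"z":0,"turn":0}]' >/dev/null; python3 -c "from h import *;up()"

```

```text
up mm [-46.7  -0.  131.7] F [-4.7  0.2 -2.3] T [0.01 0.59 0.04] t 11.2 grip 0.102
up mm [-4.660e+01 -1.000e-01  1.316e+02] F [-6.9 -0.1 -0.1] T [-0.01  1.12  0.07] t 11.5 grip 0.103
```

Back plate touches the strip. Pushing down.

```bash

python3 -m crank '[{"x":0.05,"y":0,"z":0.1,"turn":0},{"x":0,"y":0,"z":0.2,"turn":0},{"x":0,"y":0,"z":0.2,"turn":0},{"x":0,"y":0,"z":0,"turn":0}]' >/dev/null; python3 -c "from h import *;up()"
python3 -m crank '[{"x":0,"y":0,"z":0.1,"turn":0},{"x":0,"y":0,"z":0.1,"turn":0},{"x":0,"y":0,"z":0,"turn":0}]' >/dev/null; python3 -c "from h import *;up()"
python3 -m crank '[{"x":0,"y":0,"z":0.1,"turn":0},{"x":0,"y":0,"z":0,"turn":0},{"x":0,"y":0,"z":0,"turn":0}]' >/dev/null; python3 -c "from h import *;up()"

```

```text
up mm [-46.6  -0.2 127.3] F [-7.2  0.2  0.3] T [0.   1.04 0.12] t 11.9 grip 0.106
up mm [-46.6  -0.3 125.5] F [-8.   0.4  1. ] T [0.02 1.09 0.07] t 12.2 grip 0.099
up mm [-46.6  -0.2 124.4] F [-7.3 -0.6  0.3] T [-0.02  1.11  0.05] t 12.5 grip 0.1
```

```bash

python3 -m crank '[{"x":0.05,"y":0,"z":0.1,"turn":0},{"x":0,"y":0,"z":0,"turn":0},{"x":0,"y":0,"z":0,"turn":0}]' >/dev/null; python3 -c "from h import *;up()"
python3 -m crank '[{"x":0,"y":0,"z":0.1,"turn":0},{"x":0,"y":0,"z":0,"turn":0},{"x":0,"y":0,"z":0,"turn":0}]' >/dev/null; python3 -c "from h import *;up()"
python3 -m crank '[{"x":0,"y":0,"z":0.1,"turn":0},{"x":0,"y":0,"z":0,"turn":0},{"x":0,"y":0,"z":0,"turn":0}]' >/dev/null; python3 -c "from h import *;up()"

```

```text
up mm [-46.6  -0.2 123.3] F [-5.  -1.9  0.2] T [-0.01  0.83  0.07] t 12.8 grip 0.103
up mm [-46.6  -0.2 122.3] F [-4.7  0.7  0.3] T [-0.01  0.86  0.1 ] t 13.1 grip 0.099
up mm [-46.6  -0.2 121.3] F [-5.6 -0.8 -0. ] T [0.   0.85 0.13] t 13.4 grip 0.105
```

```bash

python3 -m crank '[{"x":0,"y":0,"z":0.1,"turn":0},{"x":0,"y":0,"z":0,"turn":0},{"x":0,"y":0,"z":0,"turn":0}]' >/dev/null; python3 -c "from h import *;up()"
python3 -m crank '[{"x":0,"y":0,"z":0.05,"turn":0},{"x":0,"y":0,"z":0,"turn":0},{"x":0,"y":0,"z":0,"turn":0}]' >/dev/null; python3 -c "from h import *;up()"

```

```text
up mm [-46.6  -0.2 121.2] F [-9.1 -0.1  4.4] T [0.03 1.23 0.1 ] t 13.7 grip 0.097
up mm [-46.5  -0.2 121.3] F [-8.7  0.4  5.5] T [0.1  1.43 0.13] t 14.0 grip 0.103
```

```bash

python3 -m crank '[{"x":0.1,"y":0,"z":0,"turn":0},{"x":0,"y":0,"z":0,"turn":0},{"x":0,"y":0,"z":0,"turn":0}]' >/dev/null; python3 -c "from h import *;up()"
python3 -m crank '[{"x":0.1,"y":0,"z":0,"turn":0},{"x":0,"y":0,"z":0,"turn":0},{"x":0,"y":0,"z":0,"turn":0}]' >/dev/null; python3 -c "from h import *;up()"

```

```text
up mm [-46.7  -0.3 121.2] F [-5.3  0.6  3.3] T [0.08 0.82 0.08] t 14.3 grip 0.103
up mm [-47.   -0.2 120.8] F [-0.5  0.8  3.4] T [ 0.15 -0.23  0.06] t 14.6 grip 0.101
```

Fx falls to zero with no catch push left. Testing the lock with a gentle upward tug.

```bash

python3 -m crank '[{"x":0,"y":0,"z":-0.1,"turn":0},{"x":0,"y":0,"z":-0.1,"turn":0},{"x":0,"y":0,"z":0,"turn":0},{"x":0,"y":0,"z":0,"turn":0}]' >/dev/null; python3 -c "from h import *;up()"
python3 -m crank '[{"x":0,"y":0,"z":-0.1,"turn":0},{"x":0,"y":0,"z":-0.1,"turn":0},{"x":0,"y":0,"z":0,"turn":0},{"x":0,"y":0,"z":0,"turn":0}]' >/dev/null; python3 -c "from h import *;up()"

```

```text
up mm [-48.5  -0.2 121.1] F [1.3 0.3 0.7] T [ 0.02 -0.39 -0.02] t 15.0 grip 0.105
up mm [-48.7   0.  122.7] F [ 4.8 -0.2 -5.4] T [-0.08 -0.74 -0.03] t 15.4 grip 0.102
```

```bash

python3 -m crank '[{"x":-0.1,"y":0,"z":-0.05,"turn":0},{"x":0,"y":0,"z":0,"turn":0},{"x":0,"y":0,"z":0,"turn":0}]' >/dev/null; python3 -c "from h import *;up()"
python3 -m crank '[{"x":0,"y":0,"z":-0.05,"turn":0},{"x":0,"y":0,"z":0,"turn":0},{"x":0,"y":0,"z":0,"turn":0}]' >/dev/null; python3 -c "from h import *;up()"

```

```text
up mm [-48.4  -0.  123.5] F [-1.   0.2 -4.1] T [ 0.07 -0.   -0.02] t 15.7 grip 0.104
up mm [-48.3   0.  123.6] F [-0.4 -1.1 -6.1] T [ 0.01  0.31 -0.01] t 16.0 grip 0.1
```

Lifting stops at 2.3 mm with Fx near 0, so the catch is out above the tab. Lowering to the seat and releasing.

```bash

python3 -m crank '[{"x":-0.03,"y":0,"z":0.1,"turn":0},{"x":0,"y":0,"z":0.1,"turn":0},{"x":0,"y":0,"z":0.1,"turn":0},{"x":0,"y":0,"z":0,"turn":0},{"x":0,"y":0,"z":0,"turn":0}]' >/dev/null; python3 -c "from h import *;up()"
python3 -m crank '[{"x":0,"y":0,"z":0,"turn":0},{"x":0,"y":0,"z":0,"turn":0},{"x":0,"y":0,"z":0,"turn":0},{"x":0,"y":0,"z":0,"turn":0},{"x":0,"y":0,"z":0,"turn":0}]' 50;python3 -c "from h import *;up()"
```

```text
up mm [-4.710e+01 -1.000e-01  1.215e+02] F [-0.1 -0.1 -1.9] T [-0.04 -0.06 -0.03] t 16.5 grip 0.101
time: 17.0
tool_pos: [0.5221, 0.3799, 0.1215]
tool_rot: [0.0, -0.359, 0.933, 0.0]
contact_force: [0.6, 0.7, 0.3]
gripper_width: 0.501
grasp_force: 0.0
up mm [-4.720e+01 -1.000e-01  1.215e+02] F [0.9 0.1 0.3] T [0.01 0.05 0.02] t 17.0 grip 0.501
```

```bash

python3 -m crank '[{"x":0,"y":0,"z":-1,"turn":0},{"x":0,"y":0,"z":-2,"turn":0},{"x":0,"y":0,"z":-3,"turn":0},{"x":0,"y":0,"z":-4,"turn":0},{"x":0,"y":0,"z":-4,"turn":0}]'
python3 -m crank '[{"x":4,"y":0,"z":0,"turn":0},{"x":4,"y":0,"z":0,"turn":0},{"x":4,"y":0,"z":0,"turn":0},{"x":3,"y":0,"z":0,"turn":0},{"x":0,"y":0,"z":0,"turn":0}]'
python3 - <<'E'
from h import *
up();o=[]
for n,(r,c) in (("top",(160,180)),("side",(180,230))):
    p,d=manip.grab_frame(n); o.append(cv2.resize(p[r:r+80,c:c+80,::-1],(400,400),interpolation=cv2.INTER_CUBIC))
cv2.imwrite("pics/end.png",np.hstack(o))
E
```

```text
time: 17.5
tool_pos: [0.5216, 0.3796, 0.263]
tool_rot: [-0.0, -0.359, 0.933, -0.0]
contact_force: [0.7, -0.2, 0.9]
gripper_width: 0.495
grasp_force: 0.0
time: 18.0
tool_pos: [0.4087, 0.2779, 0.2621]
tool_rot: [0.001, -0.359, 0.933, -0.0]
contact_force: [0.6, 1.2, 0.0]
gripper_width: 0.499
grasp_force: 0.0
up mm [-1.996e+02  2.000e-01  2.621e+02] F [1.2 0.5 0. ] T [-0.    0.07 -0.01] t 18.0 grip 0.499
```

View pics/end.png

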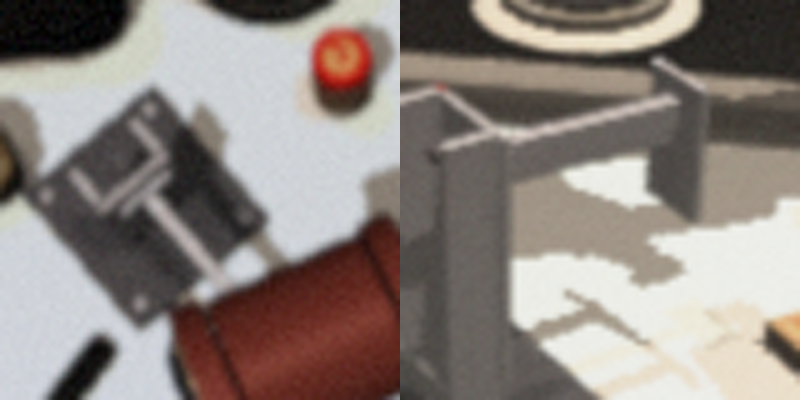

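The arm hangs straight and level on the strip: bar from side-crop (510,135) to (675,100), and square to the strip at top-crop (150,195). The robot is clear of it.

```bash
python3 -c "from plant import manip;print(manip.job_done())"
```

```text
the job is handed in; nothing more can be done
None
```

The smaller hanger arm is hooked into both slots and hanging level and locked on the upright. The gripper has let go and is clear, and I handed the job in at about 18 s. The hand-in returned no verdict; an upward tug stopped after about 2 mm, so the catch is out.

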